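# Test an analyser spring at its marked height and sort it

## Robot

A 6-joint arm with a two-finger parallel gripper is mounted at the origin on the work surface. World frame = base frame: x ahead of the robot, y to its left, z up, the work surface at z = 0. Lengths are in mm, angles in rad, forces in N, time in s.
With the tool pointing down it reaches from about 275 to 750 mm from the base axis. Payload 10.2 kg.
Tool frame: the origin (TCP) lies midway between the tips of the shut fingers; the grasp point (between the pads) lies grasp_offset behind it (grasp_offset is the distance from the TCP to the grasp point, in mm); x points along the fingers, z is the direction in which the jaws open and shut, and the axes are right-handed (so a half turn about x gives the same grasp; the last joint's range is limited). The gripper opens to 85 mm and grips with 20 to 120 N. Pads are 22 mm wide; open, the fingers measure 114 mm over their backs; the gripper's body (76 mm by 85 mm) begins 54 mm behind the grasp point. The pads swing forward as they close: fully open they stand 13 mm farther back than shut.
Start: joints at [-0.223, 0.313, 1.498, -0, 1.331, -0.223], TCP at [525.006, -0.013, 231.294] pointing down, gripper open.
Joint ranges: [-2.94, 2.94], [-0.97, 2.17], [0.19, 2.56], [-1.23, 4.37], [0.02, 3.11], [-2.88, 2.88]. Speed limits (rad/s): [2.39, 2.39, 3.01, 3.14, 3.14, 3.14].

## Interface

Orientations are given as a unit quaternion [w, x, y, z].
In Python, from rig import sense, capture, calibration, finish_job, grasp_offset gives the robot as it stands.
- The arm moves only by the shell command python3 -m jog 'ROWS' [FORCE]. ROWS is JSON, a list of rows, each an object with "linear": the shift along the tool's x, y, z scaled (see below), a list of three; "rotation": the turn, a rotation vector about the tool's x, y, z scaled (see below), a list of three; "grip": the finger opening in mm, from 0 to 85.4. A call has 1 to 20 rows; each row is the pose to reach, as a shift and turn from the pose measured when the call began, along the tool's axes at that moment; what a row does not reach only later rows make up. The controller multiplies each number of a shift by 0.3 m and each number of a turn by 0.5 rad. A row lasts 1/12 s, in which the tool goes at most 41.7 mm and 7.16 degrees, less where a joint would pass 70% of its speed; a pose out of reach is approached as far as the arm can. A call with a number of a shift or a turn outside -1 to 1 is refused whole. A call with a gripper value outside its range is refused whole. The fingers move at their own pace and stop on an object; FORCE is the grip in N (left out, the last holds). Time passes only in rows, so rows that repeat a pose let the fingers close. It gives the time, the measured TCP pose, the force and the opening at its end, in the units of the state.
- sense(): the state, without advancing time (a new reading comes with each control period).
- capture(name): name is "scene" or "side" or "wrist"; returns (picture, depth): 420x560x3 uint8, red, green, blue; 420x560 float32, mm along the optical axis (not along the pixel's ray), 0 where there is no reading.
- calibration(name): a dict with "intrinsics" (3x3 intrinsics, pixels), "world_from_camera" (4x4, takes a point from camera to world coordinates). Camera axes: x right, y up, looking along -z (the intrinsics and any distortion apply to the point x, -y, -z); pixel columns grow to the right and rows downward; lengths in mm; the calibration is good to about 2 mm. The wrist camera is an equidistant fisheye: a pixel r from the principal point sees the ray r / f radians off the axis. A picture is of the moment at which its call begins: read the wrist's pose just before it. calibration takes no time and is no camera call; for the wrist camera it gives the pose at the moment of the call.
- finish_job(): hands the job in, once; it reports no verdict.
The state is a dict: "time_s": time; "joints": joint angles; "dq": joint speeds; "tau": joint torques, N m; "eef_pos": TCP position; "ee_rot": TCP orientation; "force": force on the tool from outside, world axes, zero at the start; "wrist_torque": the same for the moment, N m; "grip_width": opening from 0.0 (shut) to 1.0 (fully open).
Only numpy, scipy, OpenCV 4.12 (cv2) and the standard library are available. Lean on these libraries where they do the work, as an engineer would, in place of code of your own. Each camera call takes 0.05 s, during which the arm holds its last target.

## Task

Press the spring on the tester down until its cap is level with the top of the gauge post beside it, hold it there for a second without pressing it deeper or overloading the dial, then let it up. If the dial's drag hand has been pushed to the thick limit line (13 N) or past it, stand the spring upright in the square tray; if it stopped short of the line, stand it upright in the round dish. Leave the other things on the bench where they are.

Things in the scene. Friction and masses are not known exactly. Their poses are not given: they have to be found in the camera images.
- tester: Bench spring tester, a white box 245 x 120 x 50 mm. Origin on the bench under the axis of its test plate; local +x runs from the plate past the gauge post to the dial, which lies face up 128 mm from the origin; local z is up. The box reaches from x = -56 to +190 mm and y = -60 to +60 mm. The plate is on a spring and sinks 1 mm for each 2 N laid on it (zeroed with the test spring standing on it).
- plate_top (a point): Middle of the top face of the test plate, where the spring's foot stands inside a 3 mm high steel ring, 73 mm above the bench unloaded. Moves with the plate.
- gauge_top (a point): Middle of the flat top of the gauge post, a steel block 10 x 24 mm that stands on the plate 52 mm from the spring's axis towards the dial and sinks with the plate. Its top is the marked height, 48 mm above the plate's top face.
- cap_top (a point): Middle of the top face of the spring's black cap, 36 mm across and 14 mm high. The cap slides down towards the foot when pressed and returns. Free, it stands 60 mm above the plate, so it must be compressed by 12 mm to reach the mark; it goes solid at 20 mm. The spring can be picked up by its cap from above.
- spring_mid (a point): The spring, a loose upright cartridge of 106 g: steel foot 40 mm across and 10 mm high, open coil 30 mm across, cap on top. Point on its axis 30 mm above the foot's underside, z up. It pushes back 0.7 N per mm; after 1 to 14 mm of travel an unseen inner coil joins in (1.7 N per mm); springs differ in where. 8 to 20 N at the mark.
- needle (a joint): The dial's black needle: load on the plate now, 0.15 rad per N, clockwise from above, 0 when it points towards the spring. Ticks at every 1 N, longer ones at every 5 N up to 24 N; the thick limit line is at 13 N (1.95 rad). Overloaded above 24 N (3.6 rad).
- peak_hand (a joint): The dial's short bright drag hand: the needle pushes it ahead and it stays at the highest load reached, same scale (0.15 rad per N).
- tray_in (a point): Middle of the inner floor of the square steel tray, 130 x 130 mm outside, 28 mm high, walls and floor 4 to 5 mm, fixed to the bench.
- dish_in (a point): Middle of the inner floor of the round steel dish, 136 mm across outside, 28 mm high, walls and floor 4 mm, fixed to the bench.
- tube_rack: Bystander: grey rack of capped tubes, 70 x 150 mm, 86 mm high; origin under its middle.
- jar: Bystander: white jar 54 mm across, 65 mm high; origin under its middle.
- driver: Bystander: screwdriver lying on the bench between the robot and the tester.
There are look-alikes about, which are no part of the job. What is shaped like the part that bears cap_top but orange is not meant. What is shaped like the part that bears tray_in but yellow is not meant.

How it is judged:
By the outcome, as a careful person would: the job done as asked, in the order asked, and still so for the second after the job is handed in, with the robot touching nothing.
It also fails if it takes over 51 s, if anything falls off the work surface, if the arm or the gripper's body presses on something with over 40 N, if the wrist force passes 120 N, or if a joint passes its speed limit or range.

## Working session

There is one attempt and no reset: what is moved stays moved. The work goes in short steps, Python scripts to look and compute and a shell command to move; the robot and the scene stay as the last step left them, time stands still between calls to the robot, and variables do not carry over. Pictures are saved under pics/ and viewed, and the job is handed in when it is done.

```bash
ls; mkdir -p pics; python3 - <<'E'
from rig import sense,capture,calibration,grasp_offset
import cv2,numpy as np
print(sense(),grasp_offset)
for n in("scene","side","wrist"):
    c=calibration(n);p,d=capture(n)
    cv2.imwrite(f"pics/{n}0.png",p[:,:,::-1]);np.savez(f"pics/{n}0.npz",p=p,d=d,K=c["intrinsics"],T=c["world_from_camera"])
    print(n,c)
E
```

```text
pics
{'time_s': 0.0, 'joints': array([-2.23403071e-01,  3.13453440e-01,  1.49849054e+00, -3.93146309e-05,
        1.33100365e+00, -2.23415951e-01]), 'dq': array([ 0.00028645,  0.00026685,  0.00037601, -0.00079058, -0.00130677,
       -0.0011187 ]), 'tau': array([-5.78409599e-04, -4.12261176e+01, -2.59742296e+01, -3.58453699e-04,
        4.11797926e-03, -1.23038126e-05]), 'eef_pos': array([5.24719826e+02, 3.98779706e-02, 2.30713201e+02]), 'ee_rot': array([7.06636477e-01, 8.51092654e-05, 7.07576760e-01, 1.00837292e-04]), 'force': array([-0.44137403, -0.15991845,  0.06978566]), 'wrist_torque': array([ 0.01637293, -0.03245463,  0.05903461]), 'grip_width': 0.9967914860038286} 18.700000000000003
scene {'intrinsics': array([[419.78201615,   0.        , 284.44237278],
       [  0.        , 419.78201615, 206.73276372],
       [  0.        ,   0.        ,   1.        ]]), 'world_from_camera': array([[ 8.41503476e-01, -3.31484580e-01,  4.26602712e-01,
         9.31725765e+02],
       [ 5.40213753e-01,  5.25647711e-01, -6.57163287e-01,
        -6.47543723e+02],
       [-6.40324266e-03,  7.834618
[... 514 characters left out ...]
.79825545e-04,  8.03674914e-01,  5.95068084e-01,
         7.61123461e+02],
       [ 0.00000000e+00,  0.00000000e+00,  0.00000000e+00,
         1.00000000e+00]])}
wrist {'intrinsics': array([[325.1922621 ,   0.        , 282.74427122],
       [  0.        , 325.1922621 , 208.96317424],
       [  0.        ,   0.        ,   1.        ]]), 'world_from_camera': array([[ 9.99997836e-01,  4.88168552e-04,  2.02206165e-03,
         5.24690724e+02],
       [-1.04863645e-03,  9.57822728e-01,  2.87357831e-01,
         7.36731301e+01],
       [-1.79649755e-03, -2.87359330e-01,  9.57821167e-01,
         3.73934766e+02],
       [ 0.00000000e+00,  0.00000000e+00,  0.00000000e+00,
         1.00000000e+00]])}
```

View pics/scene0.png

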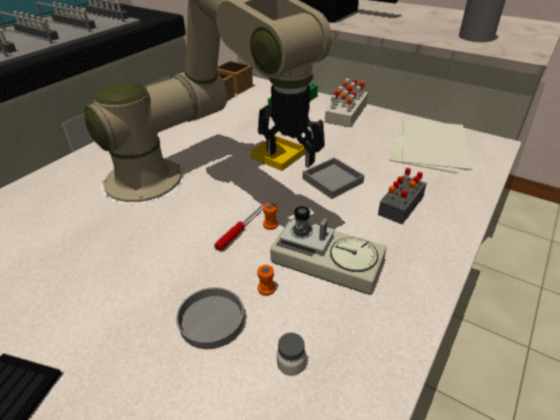

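View pics/side0.png

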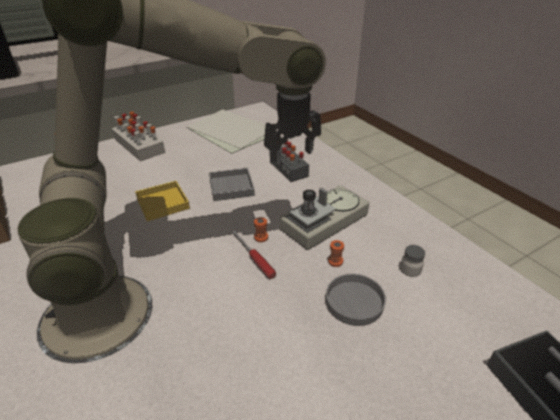

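View pics/wrist0.png

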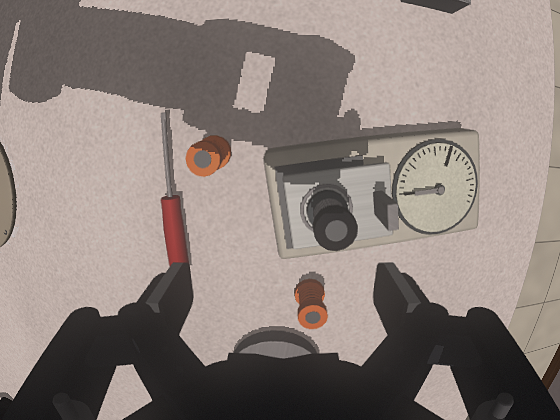

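The grey-topped black cap is the target spring: scene (302,215), side (309,197), wrist (337,230). The look-alikes are two orange springs, wrist (203,158) and (312,316), and the yellow tray, scene (277,152). The grey tray is at scene (333,177) and the dish at scene (211,317). Next I measure the points and check an enlarged crop.

```bash
cat > h.py <<'E'
import numpy as np,cv2
def ray(n,K,T,u,v):
    x=(u-K[0,2])/K[0,0];y=(v-K[1,2])/K[1,1]
    if n=="wrist":
        r=np.hypot(x,y);s=np.sin(r)/r if r>1e-9 else 1;d=np.array([x*s,-y*s,-np.cos(r)])
    else: d=np.array([x,-y,-1.])
    return T[:3,3],T[:3,:3]@d
def onz(n,K,T,u,v,z):
    o,d=ray(n,K,T,u,v);return o+d*(z-o[2])/d[2]
def cloud(n,K,T,d):
    v,u=np.mgrid[:d.shape[0],:d.shape[1]]
    x=(u-K[0,2])/K[0,0];y=(v-K[1,2])/K[1,1]
    if n=="wrist":
        r=np.hypot(x,y)+1e-9;s=np.tan(r)/r;x=x*s;y=y*s
    P=np.stack([x*d,-y*d,-d],-1)@T[:3,:3].T+T[:3,3]
    P[d<=0]=np.nan;return P
def load(n,k=0):
    f=np.load(f"pics/{n}{k}.npz");return f["p"],f["d"],f["K"],f["T"]
E
python3 - <<'E'
from h import *
np.set_printoptions(precision=1,suppress=True)
p,d,K,T=load("wrist")
P=cloud("wrist",K,T,d)
for u,v,w in((337,230,"cap"),(203,158,"or1"),(312,316,"or2"),(388,185,"post"),(365,200,"plate"),(437,188,"dial"),(400,200,"dial?"),(290,240,"")):print(w,P[v,u])
# cap top
for n,seeds in(("wrist",(337,230)),("scene",(302,213)),("side",(309,195))):
    p,d,K,T=load(n);P=cloud(n,K,T,d);u,v=seeds
    W=P[v-30:v+31,u-30:u+31];m=(abs(W[...,2]-133)<5)
    q=W[m];print(n,len(q),np.nanmedian(q,0),(np.nanmin(q,0)+np.nanmax(q,0))/2,np.nanmax(q,0)-np.nanmin(q,0))
for n in("scene","side"):
    p,d,K,T=load(n);P=cloud(n,K,T,d)
    for w,(u,v) in {"scene":{"tray":(333,177),"dish":(211,318),"jar":(291,342),"rack":(403,185),"or1":(271,210),"or2":(266,270)},"side":{"tray":(231,184),"dish":(355,299),"jar":(414,252),"rack":(290,155),"or1":(261,222),"or2":(337,244)}}[n].items(): print(n,w,P[v,u])
p,d,K,T=load("wrist")
cv2.imwrite("pics/crop1.png",cv2.resize(p[100:270,250:490,::-1],None,fx=3.2,fy=3.2,interpolation=cv2.INTER_CUBIC))
E
```

```text
cap [567.1 -15.6 134.6]
or1 [445.1  32.2  60. ]
or2 [ 558.1 -151.5   59.5]
post [627.1   8.   73.6]
plate [604.3  -7.2  74. ]
dial [688.5   3.   60.8]
dial? [648.2 -12.   55.6]
 [531.7 -57.2  52.7]
wrist 1514 [565.9 -14.9 133.4] [566.2 -16.  131.6] [35.6 36.1  7.2]
scene 152 [569.9 -20.4 133.2] [569.5 -17.8 132.1] [35.6 35.7  8.1]
side 108 [565.  -18.7 133.9] [566.  -16.3 133.2] [35.9 36.5  8.3]
scene tray [485.9 309.2   4.3]
scene dish [ 512.1 -282.     5.6]
scene jar [ 702.  -275.8   65.9]
scene rack [693.6 319.5  47.3]
scene or1 [457.4  21.2  60.7]
scene or2 [ 562.3 -152.6   60.4]
side tray [491.  308.5   5.3]
side dish [ 517.9 -278.     5.1]
side jar [ 693.9 -278.2   66.3]
side rack [676.  244.2  87.5]
side or1 [442.5  25.3  60.4]
side or2 [ 559.5 -150.9   59.8]
```

View pics/crop1.png

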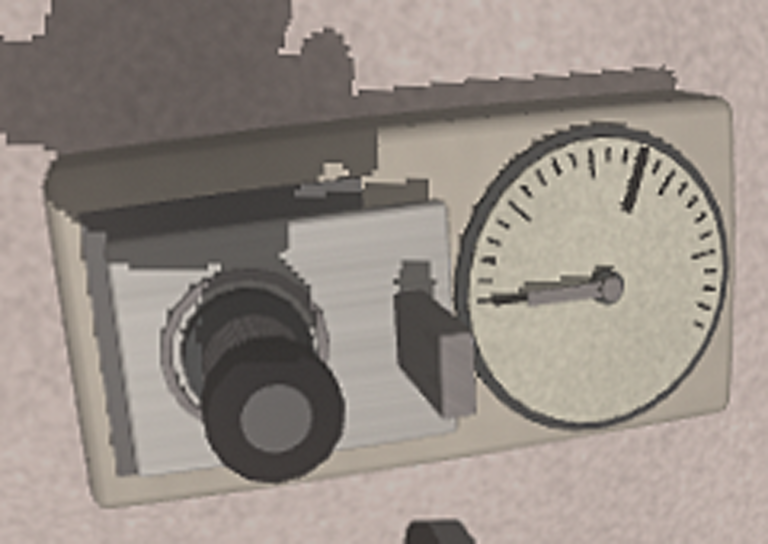

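The crop confirms the target: the black-capped spring stands inside the steel ring on the plate, with the post and dial to its right. Needle and drag hand are both at 0, and the thick line is at the top right. The cap top measures (567, -16.5, 133), against an expected z of 133, and the three views agree within about 2 mm. I move above the cap with the fingers shut.

```bash
python3 -m jog '[{"linear":[0.05,-0.02,0.05],"rotation":[0,0,0],"grip":0},{"linear":[0.13,-0.04,0.1],"rotation":[0,0,0],"grip":0},{"linear":[0.2,-0.055,0.14],"rotation":[0,0,0],"grip":0},{"linear":[0.25,-0.055,0.14],"rotation":[0,0,0],"grip":0},{"linear":[0.277,-0.055,0.14],"rotation":[0,0,0],"grip":0},{"linear":[0.277,-0.055,0.14],"rotation":[0,0,0],"grip":0},{"linear":[0.277,-0.055,0.14],"rotation":[0,0,0],"grip":0},{"linear":[0.277,-0.055,0.14],"rotation":[0,0,0],"grip":0},{"linear":[0.277,-0.055,0.14],"rotation":[0,0,0],"grip":0},{"linear":[0.277,-0.055,0.14],"rotation":[0,0,0],"grip":0}]' 40; python3 - <<'E'
from rig import *
from h import *
np.set_printoptions(precision=2,suppress=True)
s=sense();print(s["eef_pos"],s["ee_rot"],s["force"],s["grip_width"],s["time_s"])
n="wrist";c=calibration(n);p,d=capture(n);K=c["intrinsics"];T=c["world_from_camera"]
np.savez("pics/wrist1.npz",p=p,d=d,K=K,T=T);cv2.imwrite("pics/wrist1.png",p[:,:,::-1])
E
```

```text
time_s: 0.98
eef_pos: [567.0, -16.4, 148.7]
ee_rot: [0.707, -0.0, 0.707, -0.0]
force: [0.1, 0.4, -0.2]
grip_width: 0.002
[566.99 -16.45 148.68] [ 0.71 -0.    0.71 -0.  ] [ 0.09  0.38 -0.24] 0.0015635530479152708 0.9833
```

View pics/wrist1.png

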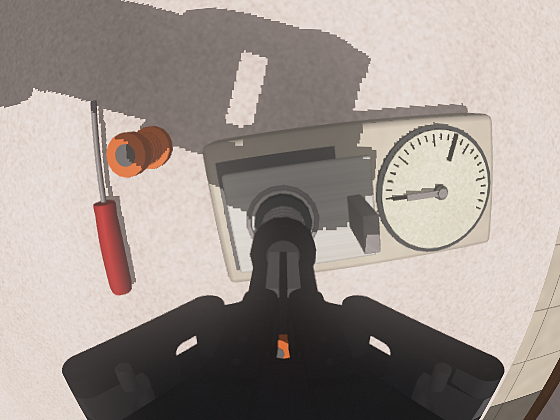

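The shut fingers are centred over the cap (283,245), the dial is in full view (435,192) and the post top is at (372,243). I descend gently to first contact.

```bash
cat > look.py <<'E'
from rig import *
from h import *
import sys
np.set_printoptions(precision=2,suppress=True)
k=sys.argv[1]
s=sense()
n="wrist";c=calibration(n);p,d=capture(n);K=c["intrinsics"];T=c["world_from_camera"]
s2=sense();print("t",s2["time_s"],"z",s["eef_pos"],s2["eef_pos"],"F",s["force"],s2["force"])
np.savez(f"pics/wrist{k}.npz",p=p,d=d,K=K,T=T);cv2.imwrite(f"pics/wrist{k}.png",p[:,:,::-1])
# dial rectified: plan view, 6 px/mm, window 320..
C=np.array([693.,3.])
def proj(X):
    q=np.linalg.inv(T)@np.c_[X,np.ones(len(X))].T
    x,y,z=q[0],-q[1],-q[2];r=np.hypot(x,y);th=np.arctan2(r,z)
    return K[0,0]*th*x/r+K[0,2],K[1,1]*th*y/r+K[1,2]
g=np.arange(-50,50,.2)
X,Y=np.meshgrid(g+C[0],C[1]-g)
u,v=proj(np.c_[X.ravel(),Y.ravel(),np.full(X.size,56.)])
img=cv2.remap(p,u.reshape(X.shape).astype(np.float32),v.reshape(X.shape).astype(np.float32),cv2.INTER_CUBIC)
crop=cv2.resize(p[195:275,210:400],None,fx=3,fy=3,interpolation=cv2.INTER_CUBIC)
o=np.zeros((500+240,570,3),np.uint8);o[:500,:500]=img;o[500:]=crop
cv2.imwrite(f"pics/look{k}.png",cv2.resize(o,None,fx=.8,fy=.8)[:,:,::-1])
P=cloud(n,K,T,d)
W=P[200:275,340:400];m=(abs(W[...,2]-115)<14);m[:,:]&=W[...,0]>605;q=W[m];
if len(q):
    zt=np.nanpercentile(q[:,2],85);print("post top z",zt,"n",len(q))
E
python3 -m jog '[{"linear":[0.03,0,0],"rotation":[0,0,0],"grip":0},{"linear":[0.045,0,0],"rotation":[0,0,0],"grip":0},{"linear":[0.053,0,0],"rotation":[0,0,0],"grip":0},{"linear":[0.06,0,0],"rotation":[0,0,0],"grip":0},{"linear":[0.06,0,0],"rotation":[0,0,0],"grip":0},{"linear":[0.06,0,0],"rotation":[0,0,0],"grip":0}]'; python3 look.py 2
```

```text
time_s: 1.53
eef_pos: [566.9, -16.4, 130.5]
ee_rot: [0.707, -0.0, 0.707, 0.0]
force: [-1.3, 0.3, 1.0]
grip_width: -0.002
t 1.5833 z [566.89 -16.44 130.51] [566.97 -16.44 130.64] F [-1.35  0.34  0.95] [-1.45  1.2   1.87]
post top z 121.03179031040669 n 1217
```

View pics/look2.png

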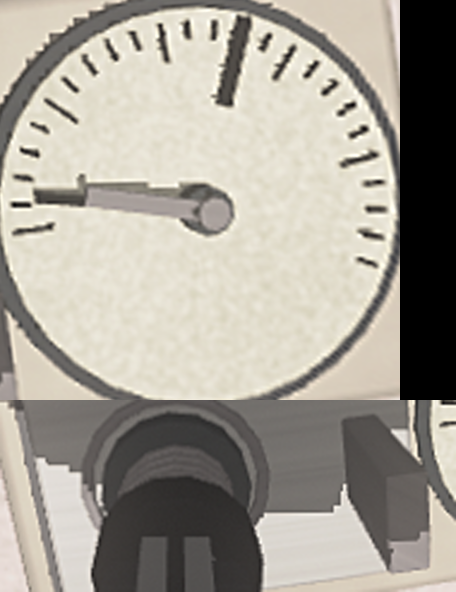

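The cap is in contact: the dial reads 1–2 N at z 130.6. The free cap height works out at 133, as expected. I press slowly to z≈119, which is short of the mark for any possible spring.

```bash
python3 -m jog '[{"linear":[0.006,0,0],"rotation":[0,0,0],"grip":0},{"linear":[0.012,0,0],"rotation":[0,0,0],"grip":0},{"linear":[0.018,0,0],"rotation":[0,0,0],"grip":0},{"linear":[0.024,0,0],"rotation":[0,0,0],"grip":0},{"linear":[0.03,0,0],"rotation":[0,0,0],"grip":0},{"linear":[0.034,0,0],"rotation":[0,0,0],"grip":0},{"linear":[0.037,0,0],"rotation":[0,0,0],"grip":0},{"linear":[0.038,0,0],"rotation":[0,0,0],"grip":0},{"linear":[0.038,0,0],"rotation":[0,0,0],"grip":0},{"linear":[0.038,0,0],"rotation":[0,0,0],"grip":0}]'; cat > dial.py <<'E'
import sys
from h import *
def rect(k,z,C=(693.,3.)):
    p,d,K,T=load("wrist",k)
    g=np.arange(-45,45,.1);X,Y=np.meshgrid(g+C[0],C[1]-g)
    q=np.linalg.inv(T)@np.stack([X.ravel(),Y.ravel(),np.full(X.size,z),np.ones(X.size)])
    x,y,w=q[0],-q[1],-q[2];r=np.hypot(x,y);th=np.arctan2(r,w)
    return cv2.remap(p,(K[0,0]*th*x/r+K[0,2]).reshape(X.shape).astype(np.float32),(K[1,1]*th*y/r+K[1,2]).reshape(X.shape).astype(np.float32),cv2.INTER_LINEAR)
ims=[rect(k,56.) for k in sys.argv[2:]]
o=np.hstack([cv2.resize(i,(500,500),interpolation=cv2.INTER_AREA) if len(ims)==1 else cv2.resize(i,(400,400),interpolation=cv2.INTER_AREA) for i in ims])
cv2.imwrite(sys.argv[1],o[:,:,::-1])
E
python3 look.py 3; python3 dial.py pics/d13.png 1 3
```

```text
time_s: 2.42
eef_pos: [567.0, -16.4, 119.6]
ee_rot: [0.707, -0.0, 0.707, 0.0]
force: [-3.2, 1.1, 6.1]
grip_width: 0.002
t 2.4667 z [567.02 -16.42 119.63] [567.   -16.45 119.6 ] F [-3.23  1.11  6.15] [-3.38  0.13  6.91]
post top z 118.25589458844071 n 1270
```

View pics/d13.png

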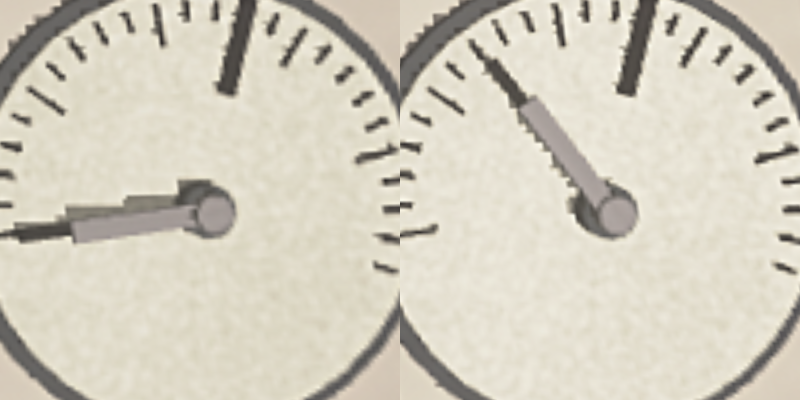

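The needle reads about 6.6 N and the wrist Fz 6.1–6.9 N, so they agree. I'll measure the remaining cap-to-post height directly from depth, with the free state as the 12 mm reference.

```bash
cat > gap.py <<'E'
import sys
from h import *
for k in sys.argv[1:]:
    p,d,K,T=load("wrist",k);P=cloud("wrist",K,T,d);n=np.nan_to_num(P,nan=-1e3)
    X,Y,Z=n[...,0],n[...,1],n[...,2]
    rr=np.hypot(X-567,Y+16.5)
    cap=(rr<16)&(rr>5)&(Z>112)&(Z<137)
    # post in tester frame
    a=.16;x=(X-567)*np.cos(a)+(Y+16.5)*np.sin(a);y=-(X-567)*np.sin(a)+(Y+16.5)*np.cos(a)
    post=(abs(x-52)<4)&(abs(y)<11)&(Z>105)&(Z<126)
    plate=(abs(x-35)<8)&(abs(y)<30)&(Z>60)&(Z<80)
    zz=Z[cap];h,e=np.histogram(zz,bins=np.arange(108,140,.5));i=h.argmax();zc=np.median(zz[abs(zz-e[i]-.25)<1])
    zz2=Z[post];h2,e2=np.histogram(zz2,bins=np.arange(100,130,.5));j=h2.argmax();zp=np.median(zz2[abs(zz2-e2[j]-.25)<1])
    print(k,"cap",round(zc,2),h[i],"post",round(zp,2),h2[j],"gap",round(zc-zp,2),"plate",round(float(np.median(Z[plate])),2),[ (round(float(e[t]),1),int(h[t])) for t in np.argsort(-h)[:5]])
E
python3 gap.py 1 2 3
```

```text
1 cap 133.4 417 post 121.36 146 gap 12.04 plate 73.47 [(133.0, 417), (133.5, 379), (132.5, 211), (134.0, 190), (132.0, 73)]
2 cap 130.81 288 post 120.71 184 gap 10.11 plate 72.72 [(130.5, 288), (131.0, 215), (130.0, 183), (131.5, 75), (129.5, 43)]
3 cap 119.9 250 post 117.87 179 gap 2.03 plate 69.94 [(119.5, 250), (120.0, 248), (119.0, 143), (120.5, 116), (136.5, 40)]
```

View pics/look3.png

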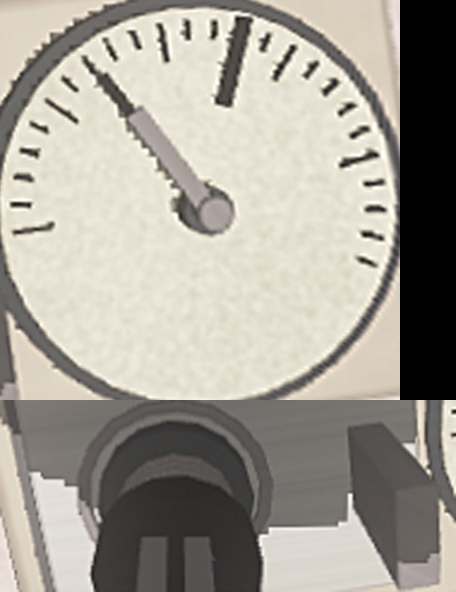

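Depth gives a gap of 2.0 mm, so compression is 10.0 mm, and a plate sink of 3.5 mm gives 7.0 N. That fits the soft rate of 0.7 N/mm. About 2.7–3.7 mm of tip travel remains, so I take 2.4 mm first.

```bash
python3 -m jog '[{"linear":[0.003,0,0],"rotation":[0,0,0],"grip":0},{"linear":[0.006,0,0],"rotation":[0,0,0],"grip":0},{"linear":[0.008,0,0],"rotation":[0,0,0],"grip":0},{"linear":[0.008,0,0],"rotation":[0,0,0],"grip":0}]';  python3 look.py 4; python3 gap.py 4; python3 dial.py pics/d4.png 4
```

```text
time_s: 2.8
eef_pos: [567.0, -16.4, 117.6]
ee_rot: [0.707, -0.0, 0.707, -0.0]
force: [-3.3, 0.5, 7.9]
grip_width: 0.003
t 2.85 z [567.02 -16.43 117.61] [567.03 -16.42 117.67] F [-3.32  0.48  7.93] [-3.11  0.98  8.26]
post top z 117.77293427125447 n 1259
4 cap 117.89 266 post 117.39 180 gap 0.49 plate 69.4 [(117.5, 266), (118.0, 223), (117.0, 143), (118.5, 127), (116.5, 36)]
```

View pics/d4.png

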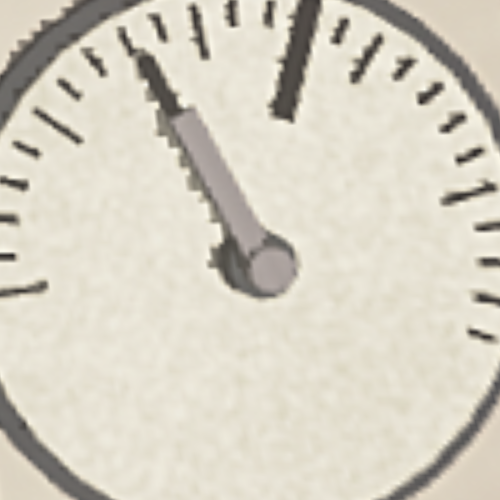

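The gap is now 0.5 mm, with the load around 8 N. The controller settles about 0.4 mm short under load, so I command 1.0 mm to gain about 0.65 mm, and hold for more than 1 s.

```bash
python3 -m jog '[{"linear":[0.0015,0,0],"rotation":[0,0,0],"grip":0},{"linear":[0.0033,0,0],"rotation":[0,0,0],"grip":0},{"linear":[0.0033,0,0],"rotation":[0,0,0],"grip":0},{"linear":[0.0033,0,0],"rotation":[0,0,0],"grip":0},{"linear":[0.0033,0,0],"rotation":[0,0,0],"grip":0},{"linear":[0.0033,0,0],"rotation":[0,0,0],"grip":0}]';  python3 look.py 5; python3 gap.py 5; python3 dial.py pics/d5.png 5
```

```text
time_s: 3.35
eef_pos: [567.0, -16.4, 117.2]
ee_rot: [0.708, -0.0, 0.707, -0.0]
force: [-4.6, 0.3, 8.9]
grip_width: -0.0
t 3.4 z [567.04 -16.43 117.19] [567.05 -16.45 117.2 ] F [-4.63  0.31  8.94] [-3.69 -0.1   8.24]
post top z 117.59041686638784 n 1268
5 cap 117.6 261 post 117.22 202 gap 0.38 plate 69.29 [(117.5, 261), (117.0, 229), (118.0, 142), (116.5, 126), (132.5, 44)]
```

View pics/d5.png

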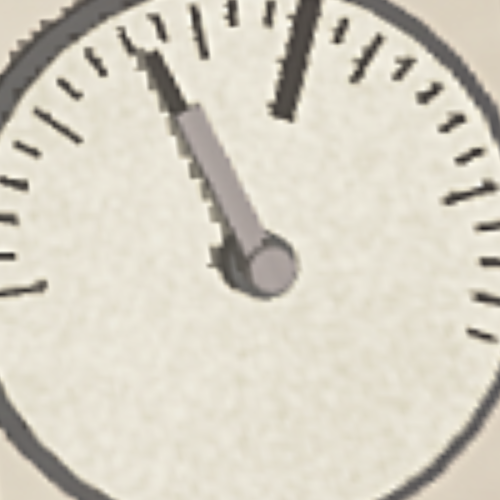

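The gap is 0.2–0.4 mm at z 117.2, and theory puts the mark at 116.8 with 8.4 N. I go about 0.4 mm further and hold for 1.5 s.

```bash
python3 -m jog '[{"linear":[0.003,0,0],"rotation":[0,0,0],"grip":0},{"linear":[0.003,0,0],"rotation":[0,0,0],"grip":0},{"linear":[0.003,0,0],"rotation":[0,0,0],"grip":0},{"linear":[0.003,0,0],"rotation":[0,0,0],"grip":0},{"linear":[0.003,0,0],"rotation":[0,0,0],"grip":0},{"linear":[0.003,0,0],"rotation":[0,0,0],"grip":0},{"linear":[0.003,0,0],"rotation":[0,0,0],"grip":0},{"linear":[0.003,0,0],"rotation":[0,0,0],"grip":0},{"linear":[0.003,0,0],"rotation":[0,0,0],"grip":0},{"linear":[0.003,0,0],"rotation":[0,0,0],"grip":0},{"linear":[0.003,0,0],"rotation":[0,0,0],"grip":0},{"linear":[0.003,0,0],"rotation":[0,0,0],"grip":0},{"linear":[0.003,0,0],"rotation":[0,0,0],"grip":0},{"linear":[0.003,0,0],"rotation":[0,0,0],"grip":0},{"linear":[0.003,0,0],"rotation":[0,0,0],"grip":0},{"linear":[0.003,0,0],"rotation":[0,0,0],"grip":0},{"linear":[0.003,0,0],"rotation":[0,0,0],"grip":0},{"linear":[0.003,0,0],"rotation":[0,0,0],"grip":0}]';  python3 look.py 6; python3 gap.py 6; python3 dial.py pics/d6.png 6
```

```text
time_s: 4.9
eef_pos: [567.1, -16.4, 116.8]
ee_rot: [0.708, -0.0, 0.707, -0.0]
force: [-3.8, 1.8, 8.3]
grip_width: -0.005
t 4.95 z [567.07 -16.43 116.85] [567.09 -16.44 116.85] F [-3.79  1.76  8.25] [-3.47  0.35  8.76]
post top z 117.52125359106148 n 1268
6 cap 117.25 282 post 117.19 178 gap 0.06 plate 69.21 [(117.0, 282), (116.5, 195), (117.5, 182), (116.0, 76), (118.0, 66)]
```

View pics/d6.png

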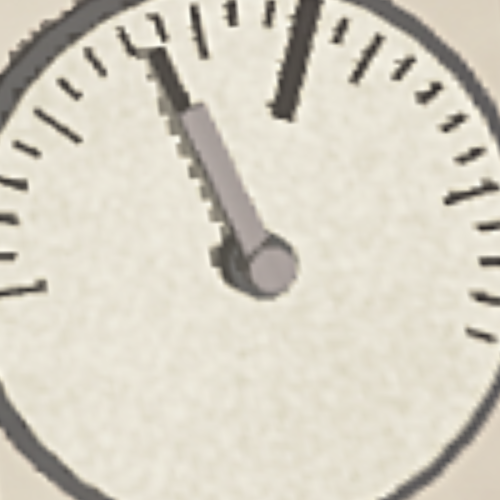

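The gap is 0.06 mm, so the cap is level with the post. The needle is steady at about 8.4 N, well under 13 N, and it has been held over 1.3 s. I hold a little longer, let it up, then read the drag hand.

```bash
python3 -m jog '[{"linear":[0.0016,0,0],"rotation":[0,0,0],"grip":0},{"linear":[0.0016,0,0],"rotation":[0,0,0],"grip":0},{"linear":[0.0016,0,0],"rotation":[0,0,0],"grip":0},{"linear":[-0.01,0,0],"rotation":[0,0,0],"grip":0},{"linear":[-0.025,0,0],"rotation":[0,0,0],"grip":0},{"linear":[-0.045,0,0],"rotation":[0,0,0],"grip":0},{"linear":[-0.07,0,0],"rotation":[0,0,0],"grip":0},{"linear":[-0.1,0,0],"rotation":[0.2,0,0],"grip":60},{"linear":[-0.14,0,0],"rotation":[0.4,0,0],"grip":60},{"linear":[-0.18,0,0],"rotation":[0.6,0,0],"grip":60},{"linear":[-0.2,0,0],"rotation":[0.8,0,0],"grip":60},{"linear":[-0.2,0,0],"rotation":[1,0,0],"grip":60},{"linear":[-0.2,0,0],"rotation":[1,0,0],"grip":60},{"linear":[-0.2,0,0],"rotation":[1,0,0],"grip":60}]';  python3 look.py 7; python3 dial.py pics/d7.png 7
```

```text
time_s: 6.12
eef_pos: [567.0, -16.4, 176.7]
ee_rot: [0.686, 0.174, 0.685, -0.174]
force: [-0.3, -0.4, -0.2]
grip_width: 0.705
t 6.1667 z [566.96 -16.39 176.73] [566.89 -16.4  176.6 ] F [-0.35 -0.4  -0.25] [-0.2  -0.12 -0.63]
post top z 121.61991432815879 n 14
```

View pics/d7.png

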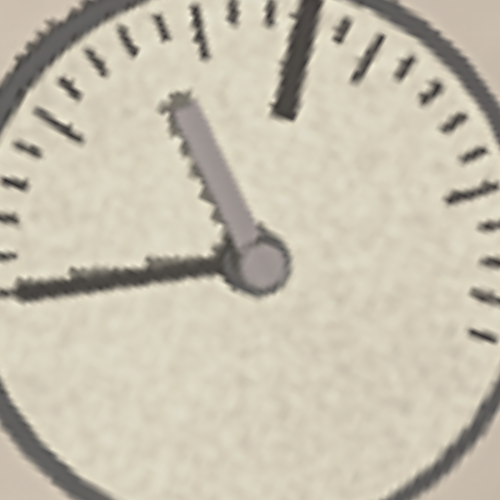

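View pics/wrist7.png

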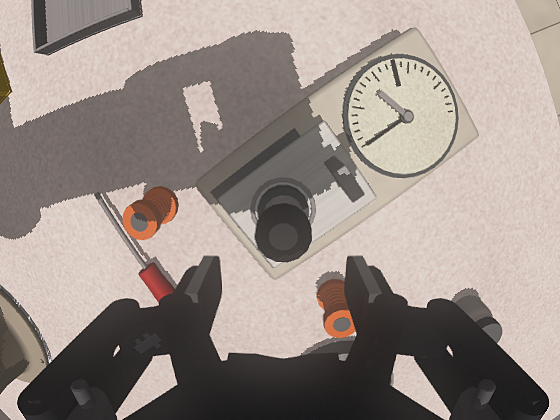

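The drag hand stopped at about 8.3 N (hub (258,265) to tip (180,100)), short of the thick line at 13 N, and the needle is back at 0. **So it goes in the round dish.** The spring is still upright. I turn another 0.5 rad so the jaws clear the post, and descend over the cap.

```bash
python3 -m jog '[{"linear":[0.03,0,0],"rotation":[0.25,0,0],"grip":60},{"linear":[0.06,0,0],"rotation":[0.5,0,0],"grip":60},{"linear":[0.08,0,0],"rotation":[0.75,0,0],"grip":60},{"linear":[0.1,0,0],"rotation":[1,0,0],"grip":60},{"linear":[0.13,0,0],"rotation":[1,0,0],"grip":60},{"linear":[0.17,0,0],"rotation":[1,0,0],"grip":60},{"linear":[0.21,0,0],"rotation":[1,0,0],"grip":60},{"linear":[0.24,0,0],"rotation":[1,0,0],"grip":60},{"linear":[0.24,0,0],"rotation":[1,0,0],"grip":60},{"linear":[0.24,0,0],"rotation":[1,0,0],"grip":60}]';  python3 look.py 8
```

```text
time_s: 7.0
eef_pos: [566.9, -16.4, 104.3]
ee_rot: [0.622, 0.337, 0.621, -0.337]
force: [-0.0, 0.1, 0.7]
grip_width: 0.701
t 7.05 z [566.88 -16.39 104.34] [567.21 -16.47 104.93] F [-0.03  0.11  0.71] [-0.38 -0.28 -0.37]
post top z 121.92671703539712 n 42
```

View pics/wrist8.png

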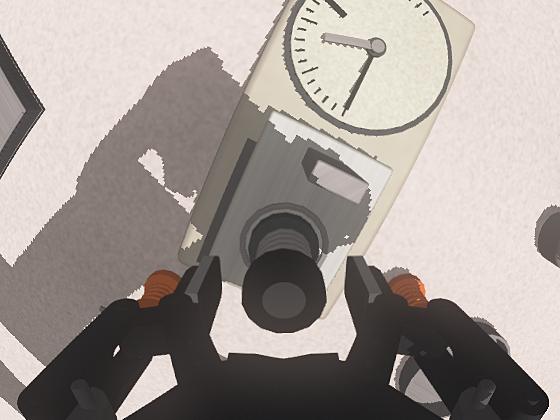

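The cap (283,298) is centred between the pads and the post is clear. I close the gripper and lift.

```bash
python3 -m jog '[{"linear":[0,0,0],"rotation":[0,0,0],"grip":28},{"linear":[0,0,0],"rotation":[0,0,0],"grip":28},{"linear":[0,0,0],"rotation":[0,0,0],"grip":28},{"linear":[0,0,0],"rotation":[0,0,0],"grip":28},{"linear":[0,0,0],"rotation":[0,0,0],"grip":28},{"linear":[-0.02,0,0],"rotation":[0,0,0],"grip":28},{"linear":[-0.05,0,0],"rotation":[0,0,0],"grip":28},{"linear":[-0.1,0,0],"rotation":[0,0,0],"grip":28},{"linear":[-0.17,0,0],"rotation":[0,0,0],"grip":28},{"linear":[-0.24,0,0],"rotation":[0,0,0],"grip":28},{"linear":[-0.28,0,0],"rotation":[0,0,0],"grip":28},{"linear":[-0.28,0,0],"rotation":[0,0,0],"grip":28},{"linear":[-0.28,0,0],"rotation":[0,0,0],"grip":28}]' 45;  python3 look.py 9
python3 - <<'E'
from h import *
from rig import sense
from scipy.optimize import least_squares
# dish centre from rim points, both cams
for n,(u,v) in {"scene":(211,317),"side":(355,299)}.items():
    p,d,K,T=load(n);P=cloud(n,K,T,d);n3=np.nan_to_num(P,nan=-1e3)
    m=(np.hypot(n3[...,0]-515,n3[...,1]+280)<90)&(n3[...,2]>22)&(n3[...,2]<34)
    q=P[m][:,:2];c,r=cv2.minEnclosingCircle(q.astype(np.float32));print(n,len(q),c,r)
    f=(np.hypot(n3[...,0]-515,n3[...,1]+280)<40)&(abs(n3[...,2]-5)<5);print(np.median(n3[f],0))
E
```

```text
time_s: 8.13
eef_pos: [567.1, -16.4, 189.4]
ee_rot: [0.622, 0.338, 0.621, -0.337]
force: [-0.4, -0.2, -1.9]
grip_width: 0.407
t 8.1833 z [567.1  -16.4  189.39] [566.73 -16.32 188.46] F [-0.42 -0.24 -1.93] [ 0.15  0.71 -1.53]
scene 568 (515.3274536132812, -284.1914367675781) 68.85962677001953
[ 515.48232063 -281.17774316    4.59152565]
side 450 (512.564453125, -283.3656311035156) 68.53509521484375
[ 514.25548162 -280.74309717    4.70923098]
```

View pics/wrist9.png

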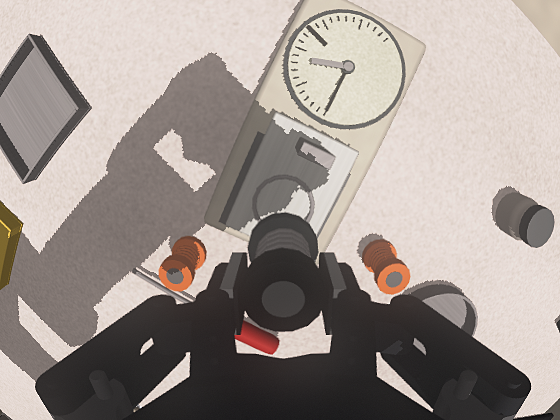

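The spring is held upright and hangs between the jaws at (283,298). Both views put the dish centre at about (514,-284), with rim radius 68.5 (expected 68) and floor at 4.6. I move above it.

```bash
python3 -m jog '[{"linear":[0,-0.03,0.03],"rotation":[0,0,0],"grip":28},{"linear":[0,-0.09,0.092],"rotation":[0,0,0],"grip":28},{"linear":[0,-0.16,0.165],"rotation":[0,0,0],"grip":28},{"linear":[0,-0.24,0.247],"rotation":[0,0,0],"grip":28},{"linear":[0,-0.32,0.329],"rotation":[0,0,0],"grip":28},{"linear":[0,-0.4,0.411],"rotation":[0,0,0],"grip":28},{"linear":[0,-0.48,0.494],"rotation":[0,0,0],"grip":28},{"linear":[0,-0.55,0.566],"rotation":[0,0,0],"grip":28},{"linear":[0,-0.6,0.617],"rotation":[0,0,0],"grip":28},{"linear":[0,-0.633,0.651],"rotation":[0,0,0],"grip":28},{"linear":[0.1,-0.633,0.651],"rotation":[0,0,0],"grip":28},{"linear":[0.2,-0.633,0.651],"rotation":[0,0,0],"grip":28},{"linear":[0.3,-0.633,0.651],"rotation":[0,0,0],"grip":28},{"linear":[0.3,-0.633,0.651],"rotation":[0,0,0],"grip":28},{"linear":[0.3,-0.633,0.651],"rotation":[0,0,0],"grip":28}]';  python3 look.py 10
python3 - <<'E'
from rig import *
import cv2
p,d=capture("scene");cv2.imwrite("pics/scene10.png",p[:,:,::-1])
p,d=capture("side");cv2.imwrite("pics/side10.png",p[:,:,::-1])
E
```

```text
time_s: 9.43
eef_pos: [513.4, -283.1, 97.7]
ee_rot: [0.621, 0.338, 0.622, -0.337]
force: [0.7, 0.1, -0.4]
grip_width: 0.408
t 9.4833 z [ 513.37 -283.15   97.74] [ 514.24 -283.78   99.5 ] F [ 0.75  0.13 -0.45] [ 0.18  0.2  -0.75]
```

View pics/wrist10.png

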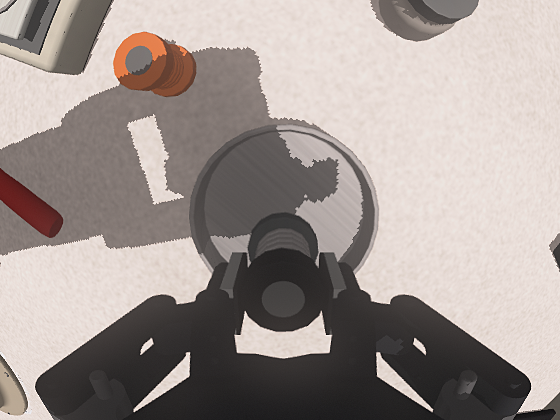

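View pics/scene10.png

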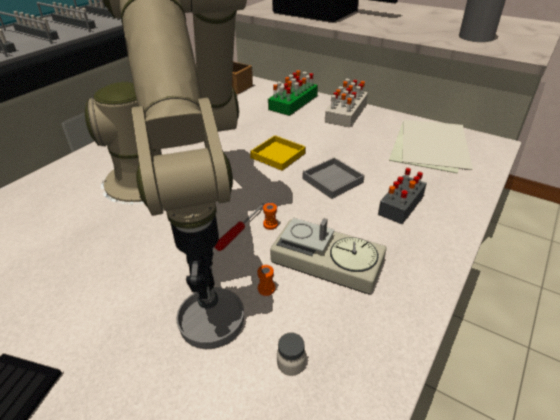

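The spring hangs over the dish: wrist view shows the dish at (285,205) with the spring above it, and the scene view has it at (208,310). I lower it with a slow finish.

```bash
python3 -m jog '[{"linear":[0.03,0,0],"rotation":[0,0,0],"grip":28},{"linear":[0.08,0,0],"rotation":[0,0,0],"grip":28},{"linear":[0.13,0,0],"rotation":[0,0,0],"grip":28},{"linear":[0.17,0,0],"rotation":[0,0,0],"grip":28},{"linear":[0.19,0,0],"rotation":[0,0,0],"grip":28},{"linear":[0.203,0,0],"rotation":[0,0,0],"grip":28},{"linear":[0.206,0,0],"rotation":[0,0,0],"grip":28},{"linear":[0.206,0,0],"rotation":[0,0,0],"grip":28},{"linear":[0.206,0,0],"rotation":[0,0,0],"grip":28}]';  python3 look.py 11
python3 - <<'E'
from rig import *
import cv2
p,d=capture("side");cv2.imwrite("pics/side11.png",cv2.resize(p[200:350,250:450,::-1],None,fx=4,fy=4,interpolation=cv2.INTER_CUBIC))
print(sense()["force"])
E
```

```text
time_s: 10.33
eef_pos: [515.3, -284.6, 39.5]
ee_rot: [0.623, 0.337, 0.62, -0.338]
force: [0.6, 0.2, -1.1]
grip_width: 0.403
t 10.3833 z [ 515.27 -284.57   39.48] [ 515.27 -284.58   39.5 ] F [ 0.63  0.17 -1.1 ] [-1.04  0.41 -1.28]
[ 0.15446015  0.02987091 -1.34477555]
```

View pics/side11.png

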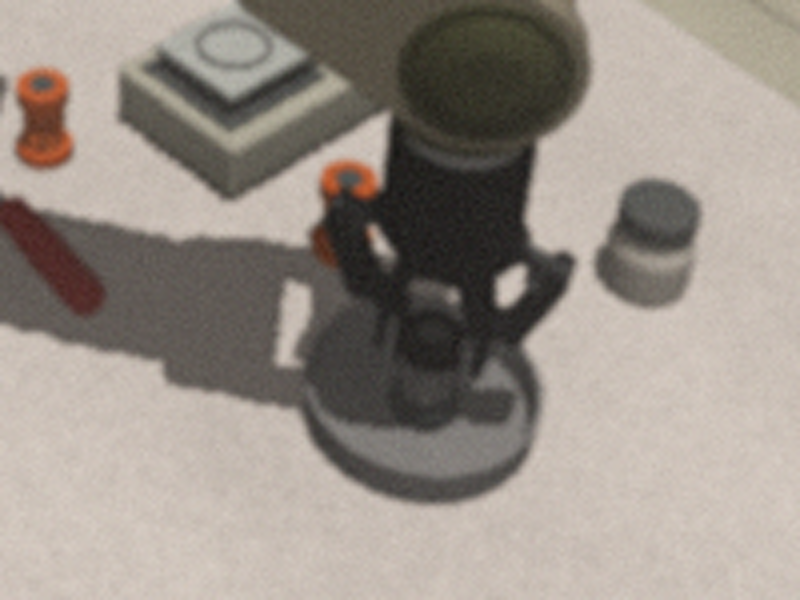

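The spring is still about 4 mm above the dish floor, because Fz equals its weight. I lower the last 4 mm.

```bash
python3 -m jog '[{"linear":[0.005,0,0],"rotation":[0,0,0],"grip":28},{"linear":[0.01,0,0],"rotation":[0,0,0],"grip":28},{"linear":[0.014,0,0],"rotation":[0,0,0],"grip":28},{"linear":[0.014,0,0],"rotation":[0,0,0],"grip":28},{"linear":[0.014,0,0],"rotation":[0,0,0],"grip":28}]';  python3 look.py 12; python3 -c "
from h import *
p,d,K,T=load('wrist','12');P=np.nan_to_num(cloud('wrist',K,T,d),nan=-999)
m=(np.hypot(P[...,0]-515,P[...,1]+284.5)<14)&(P[...,2]>40)&(P[...,2]<80);print(np.median(P[m],0),m.sum())"
```

```text
time_s: 10.85
eef_pos: [515.4, -284.7, 35.4]
ee_rot: [0.624, 0.337, 0.619, -0.338]
force: [0.3, -2.9, 1.2]
grip_width: 0.401
t 10.9 z [ 515.42 -284.74   35.44] [ 515.42 -284.72   35.46] F [ 0.28 -2.87  1.23] [ 0.48 -0.66  1.16]
[ 515.73742125 -284.05474249   63.14599569] 2945
```

The spring is on the floor: Fz flipped to +1.2 N, and the cap top is at 63.1 (expected 64). I release and retreat.

```bash
python3 -m jog '[{"linear":[0,0,0],"rotation":[0,0,0],"grip":45},{"linear":[0,0,0],"rotation":[0,0,0],"grip":60},{"linear":[0,0,0],"rotation":[0,0,0],"grip":60},{"linear":[0,0,0],"rotation":[0,0,0],"grip":60},{"linear":[-0.04,0,0],"rotation":[0,0,0],"grip":60},{"linear":[-0.1,0,0],"rotation":[0,0,0],"grip":60},{"linear":[-0.18,0,0],"rotation":[0,0,0],"grip":60},{"linear":[-0.28,0,0],"rotation":[0,0,0],"grip":60},{"linear":[-0.38,0,0],"rotation":[0,0,0],"grip":60},{"linear":[-0.45,0,0],"rotation":[0,0,0],"grip":60},{"linear":[-0.45,0,0],"rotation":[0,0,0],"grip":60},{"linear":[-0.45,0,0],"rotation":[0,0,0],"grip":60}]';  python3 look.py 13
python3 - <<'E'
from rig import *
import cv2,numpy as np
a,_=capture("side");b,_=capture("scene")
f=lambda p:cv2.resize(p,None,fx=.71,fy=.71,interpolation=cv2.INTER_AREA)
cv2.imwrite("pics/fin.png",np.hstack([f(a),f(b)])[:,:,::-1])
from h import *
p,d,K,T=load('wrist','13');P=np.nan_to_num(cloud('wrist',K,T,d),nan=-999)
m=(np.hypot(P[...,0]-515,P[...,1]+284.5)<25)&(abs(P[...,2]-63)<4);q=P[m];print(np.median(q,0),m.sum(),np.ptp(q[:,:2],axis=0))
E
```

```text
time_s: 11.9
eef_pos: [515.1, -284.4, 172.0]
ee_rot: [0.624, 0.337, 0.619, -0.338]
force: [-0.5, -0.2, -0.1]
grip_width: 0.704
t 11.95 z [ 515.05 -284.4   172.04] [ 514.6  -284.05  170.51] F [-0.55 -0.17 -0.11] [ 0.03  0.24 -0.51]
[ 515.36794851 -283.90174643   64.44299731] 1477 [35.3889632  35.31940882]
```

View pics/fin.png

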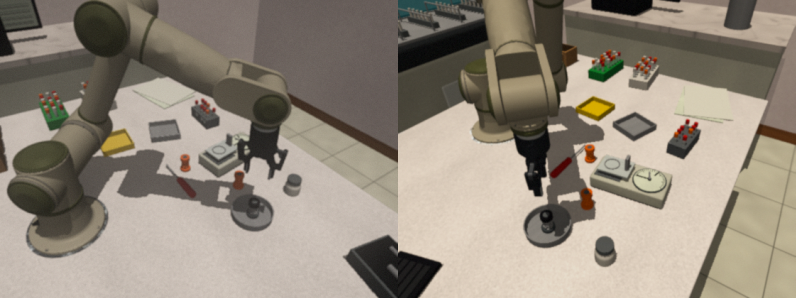

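View pics/wrist13.png

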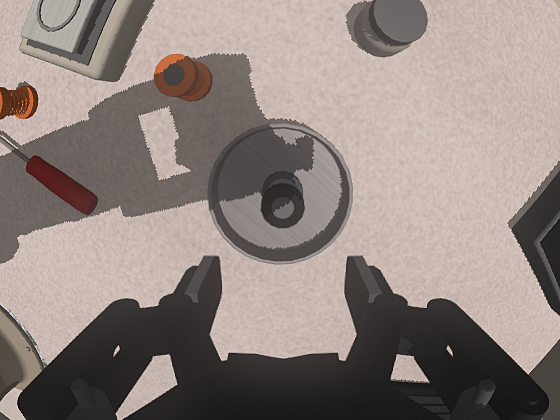

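The spring stands upright in the middle of the dish: wrist (282,205), side (254,207), cap top at z 64.4. The gripper is clear of it, and everything else stands where it was.

```bash
python3 -c "
from rig import *
print(finish_job())"
```

```text
the job is handed in; nothing more can be done
None
```

The spring was tested to the mark and now stands upright in the middle of the round dish. I handed the job in at about 12 s of the 51 s allowed.

- **Press:** I pushed the cap down with the shut fingers until it was level with the gauge post, with a 0.06 mm gap by wrist depth. I held it there for over 1.3 s. The needle, wrist force and plate sink agreed on about 8.3–8.4 N, far below overload.
- **Decision:** After I let the spring up, the needle was back at 0 and the drag hand stood at about 8.3 N. That is short of the 13 N line, so the spring went to the dish.
- **Last checks:** The cap top is at (515, -284) and 64.4 mm high, against 64 expected. The gripper is about 100 mm above it, and the other things look unmoved in both room views.
- **Disagreement:** The wrist sensor showed a sideways force of 3–4 N during the press. I did not find the cause; the spring stayed upright and the vertical readings agreed.

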